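# Fit the blue test adapter from the peg rail and start the bench drive

### The arm

A 7-joint arm with a two-finger parallel gripper is mounted at the origin on the work surface. World frame = base frame: x ahead of the robot, y to its left, z up, the work surface at z = 0. Lengths are in m, angles in rad, forces in N, time in s.
With the tool pointing down it reaches from about 0.4 to 0.9 m from the base axis. Payload 5.5 kg.
Tool frame: the origin (TCP) lies on the centre line of the jaws, within the pads' length; the fingertips stand 19 mm ahead of it and the grasp point (between the pads) is the TCP; x points along the fingers, y is the direction in which the jaws open and shut, and the axes are right-handed (so a half turn about x gives the same grasp; the last joint's range is limited). The gripper opens to 85 mm and grips with 20 to 120 N. Pads are 22 mm wide; open, the fingers measure 114 mm over their backs; the gripper's body (76 mm by 85 mm) begins 54 mm behind the grasp point. The pads swing forward as they close: fully open they stand 13 mm farther back than shut.
Start: joints at [1.494, 0.501, -0.427, 1.55, 0.221, 1.138, -0.21], TCP at [0.217, -0.613, 0.25] pointing down, gripper open.
Joint ranges: [-2.88, 2.88], [-0.31, 2.03], [-1.54, 1.56], [0.2, 2.42], [-1.41, 4.55], [0.19, 2.02], [-2.57, 2.57]. Speed limits (rad/s): [2.57, 2.57, 3.14, 3.14, 3.14, 3.14, 3.14].

### API

Orientations are given as a unit quaternion [x, y, z, w].
In Python, from cell import arm, cams, nets gives the robot as it stands.
- The arm moves only by the tool arm_command, never from a script. Its argument "deltas" is a list of rows, each a list of 5 numbers: the shift along the tool's x, y, z in mm, then the turn about the tool's x in degrees, then the closure, from 0 (fully open) to 1 (shut). In form: [[dx, dy, dz, roll, claw], ...]. A call has 1 to 5 rows; each row shifts and turns the commanded pose from where the row before left it, along the tool's axes as they then stand; what a row does not reach is not made up. A row lasts 1/10 s, in which the tool goes at most 50 mm and 8.59 degrees, less where a joint would pass 70% of its speed; a pose out of reach is approached as far as the arm can. A call with a gripper value outside its range is refused whole. The fingers move at their own pace and stop on an object; "squeeze" is the grip in N (left out, the last holds). Time passes only in rows, so rows that do not move let the fingers close. It gives the time, the measured TCP pose, the force and the opening at its end, in the units of the state.
- arm.state(): the state, without advancing time (a new reading comes with each control period).
- cams.camera(name): name is "side" or "top"; returns a dict with "color" (420x560x3 uint8, red, green, blue), "fx", "fy", "cx", "cy" (pixels), "world_from_camera" (4x4, takes a point from camera to world coordinates). Camera axes: x right, y up, looking along -z (the intrinsics and any distortion apply to the point x, -y, -z); pixel columns grow to the right and rows downward; lengths in m; the calibration is good to about 2 mm. A picture is of the moment at which its call begins. There is no depth.
- arm.hand_in(): hands the job in, once; it reports no verdict.
Trained networks look in the newest picture that a camera, given by its name, has taken for a name from the list of things; names that differ only in an ending like _2 or _b are one class to them, and where a whole thing is asked for, a point or a joint stands for the part that bears it (a point fixed in the world has none). Each returns a list of dicts, best first, with "score" (0 to 1); they miss things now and then, are a little off and sometimes report something else, mostly with a low value. They report only what shows in the picture. A call takes as long as a camera call.
- nets.trace(camera, thing): "mask" (420x560 bool, what is visible of it).
- nets.spot_point(camera, thing): "at" ([x, y, z] in m, in world coordinates, good to about 4 mm: a listed point, or the origin of a listed thing).
The state is a dict: "t": time; "qpos": joint angles; "dq": joint speeds; "joint_efforts": joint torques, N m; "tcp_pos": TCP position; "orientation": TCP orientation; "contact_force": force on the tool from outside, world axes, zero at the start; "wrist_torque": the same for the moment, N m; "opening": finger opening in m.
Only numpy, scipy, OpenCV 4.12 (cv2) and the standard library are available. Lean on these libraries where they do the work, as an engineer would, in place of code of your own. Each camera call takes 0.05 s, during which the arm holds its last target. There are 200 camera calls.

### The job

Lift the orange test adapter with the blue collar up and off its peg and plug it fully home, upright, into the rectangular socket on top of the round grey tachograph head. Only then throw the red-knobbed lever on the drive box right over to its other end. Leave the other two adapters hanging on their pegs and the other loose things on the bench where they lie.

Things in the scene. Friction and masses are not known exactly. Their poses are not given: they have to be found in the camera images.
- adapter_blue: Orange plastic adapter, 110 mm tall, 0.1-0.2 kg, hung upright by its eye on any one of the three pegs. Origin: centre of its plug's underside; z up, y across its width, x through its thickness. Plug 16 (x) x 40 (y) mm, 27 long, lowest 6 mm 2 mm slimmer each side; blue collar 40 x 64, z 27-39; body 26 x 48 to z 60; then the eye, to z 110. Symmetric: fits its socket either way round.
- eye (a point): On adapter_blue, 98 mm above its origin: middle of the top edge of the eye's window, which rests on the peg. Eye 14 mm thick (x), 46 mm wide (y), z 60-110, with flat outer sides to grip from above (fingers closing along y, about z 96). Window 26 mm wide, z 60-98; the peg runs through it along x.
- adapter_white: same shape and size as adapter_blue but with a white collar; hangs on another peg; bystander
- adapter_black: same shape and size as adapter_blue but with a black collar; hangs on another peg; bystander
- peg_rail: Wooden bar 460 mm long (y), 20 thick, 36 high, its middle 250 mm above the bench, on two steel posts at its ends, fixed. Origin on the bench below the middle of the bar's front face; the pegs point along -x, y runs along the bar. Pegs at y = -110, 0 and 110 mm. Adapters hang at x about -36, centred on their peg in y to 3 mm, their x along the rail's x.
- peg_tip (a point): Tip of the middle peg, at x=-75, z=265 mm in the rail's frame. Each steel peg, 10 mm diameter, runs level (axis z=250) from the bar to x=-50, then slopes up to its rounded tip. To take an adapter off, raise it 16 to 24 mm (20 is best), then draw it out along the rail's -x until its own x is beyond -95 mm.
- tacho_head: Round grey steel tachograph head lying face down, fixed; 140 mm diameter, 45 mm high, with a dark steel socket block 66 (x) x 90 (y) mm on top, up to z=75. Origin: centre of its underside on the bench, z up.
- socket (a point): Centre of the socket's mouth, on the top face of the socket block 75 mm above the bench. Axes as tacho_head. Socket 21 (x) x 45 (y) mm, 30 mm deep, mouth bevelled by 3 mm: it takes the adapter's plug with 2.5 mm to spare on each side, the plug's 40 mm along the socket's y. Fully home the adapter's collar lies on the block and its origin is 27 mm below this point.
- drive_box: Blue drive box 140 (x) x 110 (y) x 40 mm, fixed, with the lever in the middle of its top. Origin: centre of its underside on the bench. The lever swings in its x-z plane, from its -x side to its +x side.
- drive_lever (a joint): Lever angle in rad: 0 leans fully to the box's -x (start, up to 0.15), 1.0 leans fully to +x (on, against its stop). 100 mm long, pivot 62 mm above the bench over the box's centre, leans 0.5 rad either side of upright; light friction (about 0.6 N at the knob), stays where it is left.
- drive_lever_tip (a point): Centre of the lever's red ball knob, 26 mm diameter, about 150 mm above the bench.
- coupling_a: Brass sender coupling, stands upright, 52 mm diameter, 65 mm tall; origin at the centre of its underside; bystander
- coupling_b: Second brass sender coupling, like coupling_a; bystander
- grommet: Black rubber ring, 70 mm diameter, 22 mm high; origin at the centre of its underside; bystander
- gauge_block: Chrome feeler gauge block 100 (x) x 26 x 16 mm; origin at the centre of its underside; bystander
- screwdriver: Yellow-handled screwdriver 200 mm long along its x, 26 mm thick; origin on its underside at mid-length; bystander

How it is judged:
On the way, in this order (a step that is already met when the one before it is completed fails the run):
1. the blue-collared adapter is drawn clear of the pegs and held up, not fallen (x of adapter_blue in the frame of peg_rail below -0.088 m and height (world z) of adapter_blue above 0.1 m), for 0.2 s.
2. it is fully home in the head's socket (z of adapter_blue in the frame of socket below -0.024 m and horizontal distance between adapter_blue and socket below 0.006 m and angle between adapter_blue's own z axis and vertical below 0.08 rad), for 0.2 s.
3. after that, the drive lever is thrown over (value of joint drive_lever above 0.85 rad), for 0.1 s.
At the end, for the whole second after the job is handed in: Blue adapter at rest in the socket: plug 24 mm or more deep (27 is home), within 6 mm of its centre and 0.08 rad of upright. Lever beyond 0.85 rad. The other adapters still hang, and the other loose things lie, within 30 mm of their starts (all of step 2 and linear speed of adapter_blue below 0.02 m/s and value of joint drive_lever above 0.85 rad and distance of each of adapter_white, adapter_black, coupling_a, coupling_b, grommet, gauge_block, screwdriver from where it was at the start of the episode below 0.03 m); the robot touches nothing.
It fails at once if another adapter or a loose bystander is moved by more than 50 mm (distance of any of adapter_white, adapter_black, coupling_a, coupling_b, grommet, gauge_block, screwdriver from where it was at the start of the episode above 0.05 m).
It also fails if it takes over 58 s, if anything falls off the work surface, if the arm or the gripper's body presses on something with over 40 N, if the wrist force passes 120 N, or if a joint passes its speed limit or range.

## Working session

There is one attempt and no reset: what is moved stays moved. The work goes in short steps, Python scripts to look and compute and a tool call to move; the robot and the scene stay as the last step left them, time stands still between calls to the robot, and variables do not carry over. Pictures are saved under pics/ and viewed, about 8 in all and at most 12, crops included, and the job is handed in when it is done.

Besides the shell and the picture viewer there is one more tool, called after "Emit:" as name(argument=value, ...), one argument or row to a line, values as JSON. arm_command: Moves the arm, as the interface text tells. Its arguments: {"type":"object","properties":{"deltas":{"type":"array","items":{"type":"array","items":{"type":"number"}}},"squeeze":{"type":"number"}},"required":["deltas"]}

```bash
mkdir -p pics; ls; cat > h.py <<'E'
import numpy as np, cv2
from cell import arm, cams, nets
def snap(n,f):
    c=cams.camera(n); cv2.imwrite('pics/'+f,c['color'][:,:,::-1]); return c
def sp(n,t,k=3):
    try:
        for d in nets.spot_point(n,t)[:k]: print(n,t,np.round(d['at'],4),round(d['score'],2))
    except Exception as e: print(n,t,e)
def proj(c,p):
    q=np.linalg.inv(c['world_from_camera'])@np.r_[p,1]; return c['fx']*q[0]/-q[2]+c['cx'], c['cy']-c['fy']*q[1]/q[2]*-1
E
python3 - <<'E'
from h import *
s=arm.state(); print({k:np.round(v,3) for k,v in s.items()})
for n in('side','top'):
    c=snap(n,n+'0.png'); print(n,c['fx'],c['cx'],c['cy'],np.round(c['world_from_camera'],3).tolist(),c.keys())
    for t in ['adapter_blue','eye','adapter_white','adapter_black','peg_rail','peg_tip','tacho_head','socket','drive_box','drive_lever_tip','coupling_a','grommet','gauge_block','screwdriver']: sp(n,t)
a,b=[cv2.imread(f'pics/{n}0.png') for n in('side','top')]
E
```

```text
pics
{'t': np.float64(0.0), 'qpos': array([ 1.494,  0.502, -0.427,  1.551,  0.221,  1.138, -0.21 ]), 'dq': array([-0.001,  0.001, -0.001,  0.   ,  0.001, -0.001, -0.002]), 'joint_efforts': array([-1.0000e-03, -5.6952e+01, -5.8170e+00, -2.8094e+01,  1.1000e-02,
        1.2000e-02, -0.0000e+00]), 'tcp_pos': array([ 0.216, -0.612,  0.249]), 'orientation': array([-0.697, -0.12 ,  0.697, -0.119]), 'contact_force': array([ 0.358, -0.074,  0.211]), 'wrist_torque': array([ 0.002,  0.048, -0.01 ]), 'opening': np.float64(0.086)}
side 524.3538467803593 275.8571294820597 216.1645007743507 [[0.941, 0.254, -0.224, 0.308], [-0.339, 0.704, -0.625, -0.668], [-0.001, 0.664, 0.748, 0.997], [0.0, 0.0, 0.0, 1.0]] dict_keys(['color', 'fx', 'fy', 'cx', 'cy', 'world_from_camera'])
side adapter_blue [0.6382 0.243  0.1589] 0.82
side eye [0.6393 0.2424 0.2529] 0.88
side eye [ 7.391e-01 -2.721e-01  3.000e-04] 0.28
side adapter_white [0.5484 0.314  0.1588] 0.6
side adapter_black [0.4644 0.3716 0.1571] 0.68
side peg_rail [0.548  0.1437 0.003 ] 0.31
side peg_tip [0.5275 0.2783 0.2647] 0.83
side tacho_head [ 0.4365
[... 780 characters left out ...]
.375  0.1554] 0.78
top peg_tip [0.5265 0.2793 0.2655] 0.61
top peg_tip [0.6388 0.2446 0.157 ] 0.49
top tacho_head [ 4.400e-01 -1.425e-01 -2.000e-04] 0.68
top tacho_head [0.46   0.3753 0.1592] 0.57
top socket [ 0.4999 -0.3009  0.1539] 0.71
top socket [ 0.4351 -0.1448  0.075 ] 0.61
top drive_box [ 0.5422 -0.307  -0.0039] 0.84
top drive_box [ 0.7264 -0.1815 -0.0012] 0.29
top drive_lever_tip [ 0.4999 -0.3001  0.1562] 0.52
top coupling_a [ 0.7256 -0.0727  0.0019] 0.77
top coupling_a [ 0.7402 -0.2673 -0.0016] 0.49
top grommet [3.92e-01 1.86e-01 2.00e-04] 0.62
top gauge_block [ 0.7275 -0.1787 -0.0013] 0.57
top gauge_block [ 0.436  -0.1424  0.0769] 0.28
top screwdriver [ 0.5446  0.1504 -0.0008] 0.52
```

View pics/top0.png

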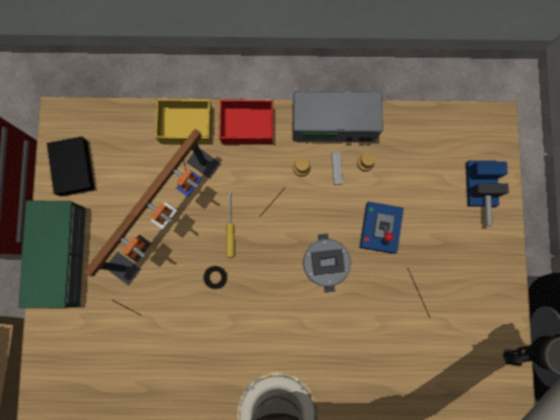

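View pics/side0.png

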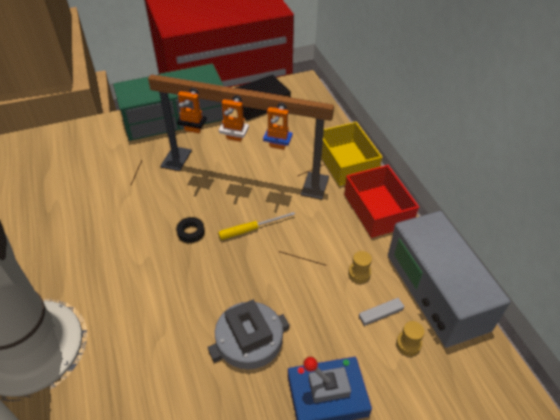

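```bash
python3 - <<'E'
from h import *
from scipy.spatial.transform import Rotation as R
print(R.from_quat(arm.state()['orientation']).as_matrix().round(3))
B=np.array([.639,.2445,.157]);W=np.array([.550,.312,.157]);K=np.array([.462,.3735,.156])
d=(B-K)[:2]; print('rail dir',d,np.hypot(*d),np.degrees(np.arctan2(d[1],d[0])))
c=cams.camera('top'); M=c['world_from_camera']
def back(u,v,z):
    r=M[:3,:3]@np.array([(u-c['cx'])/c['fx'],-(v-c['cy'])/c['fy'],-1]); return M[:3,3]+r*(z-M[2,3])/r[2]
big=cv2.resize(c['color'][:,:,::-1],None,fx=4,fy=4,interpolation=cv2.INTER_CUBIC)
u,v=[int(4*x) for x in proj(c,[.436,-.144,.075])]; print(u/4,v/4,back(u/4,v/4,.075))
cr=big[v-160:v+160,u-200:u+400]; cv2.imwrite('pics/crop1.png',cv2.resize(cr,(800,426)))
for t in('tacho_head','drive_box','socket'):
  for d in nets.trace('top',t)[:2]:
    m=d['mask'].astype(np.uint8); cs,_=cv2.findContours(m,0,2); r=cv2.minAreaRect(max(cs,key=cv2.contourArea)); print(t,d['score'],m.sum(),r)
    b=cv2.boxPoints(r); print(np.round([back(*p,.04 if t=='drive_box' else .075)[:2] for p in b],3).tolist())
E
```

```text
[[ 0.     0.333 -0.943]
 [-0.    -0.943 -0.333]
 [-1.     0.    -0.   ]]
rail dir [ 0.177 -0.129] 0.21902054698132775 -36.08507304285214
327.75 260.25 [ 0.43666981 -0.14384003  0.075     ]
tacho_head 0.95 1955 ((326.7010192871094, 262.07733154296875), (48.04130554199219, 48.904052734375), 39.47246170043945)
[[0.42, -0.043], [0.53, -0.133], [0.443, -0.239], [0.335, -0.149]]
drive_box 0.68 1851 ((381.71624755859375, 227.20269775390625), (39.291358947753906, 48.49769973754883), 9.462321281433105)
[[0.476, -0.238], [0.619, -0.264], [0.6, -0.379], [0.458, -0.352]]
socket 0.79 1955 ((326.36065673828125, 261.9671936035156), (48.910091400146484, 47.88579559326172), 39.80556869506836)
[[0.423, -0.042], [0.53, -0.13], [0.44, -0.238], [0.335, -0.149]]
```

View pics/crop1.png

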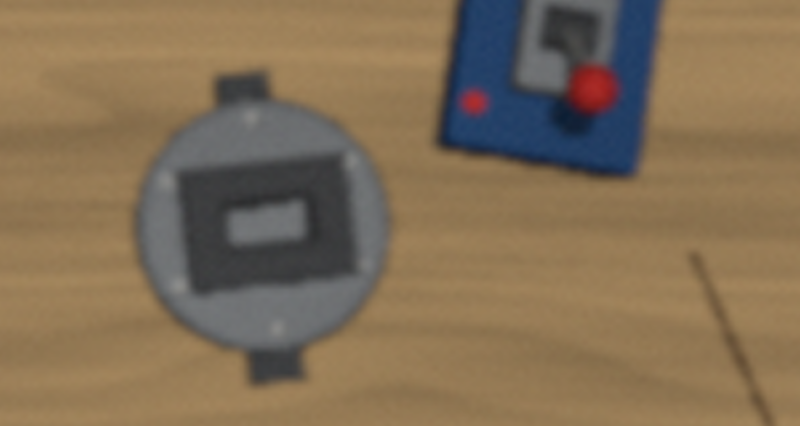

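Emit:
arm_command(
  deltas=[
    [-30,0,0,-7,0],
    [-30,0,0,-7,0],
    [-30,0,0,-7,0],
    [-30,0,0,-7,0],
    [-30,0,0,-7,0],
  ],
  squeeze=60,
)

```text
t: 2.2
tcp_pos: [0.2166, -0.6127, 0.4016]
orientation: [-0.628, -0.325, 0.628, -0.325]
contact_force: [-0.2, -1.0, -0.2]
opening: 0.0853
```

```bash
cat >> h.py <<'E'
from scipy.spatial.transform import Rotation as R
def go(p,yaw=None):
    s=arm.state(); m=R.from_quat(s['orientation']).as_matrix(); d=np.array(p)-s['tcp_pos']
    y=np.degrees(np.arctan2(m[1,1],m[0,1]))
    print('t',round(float(s['t']),2),'tcp',np.round(s['tcp_pos'],4),'yaw',round(y,2),'xdown',m[:,0].round(3),'F',np.round(s['contact_force'],1),'op',round(float(s['opening']),4),'q',np.round(s['qpos'],2))
    print('tool delta mm',np.round(m.T@d*1000,1),'roll',None if yaw is None else round(-(yaw-y),2))
E
python3 -c "
from h import *
go([.6395,.2445,.40],-36.1)"
```

```text
t 2.2 tcp [ 0.2166 -0.6127  0.4016] yaw -35.24 xdown [-0. -0. -1.] F [-0.2 -1.  -0.2] op 0.0853 q [ 1.58  0.43 -0.57  1.34  0.23  1.44  0.41]
tool delta mm [   1.5 -149.2 -944.1] roll 0.86
```

Emit:
arm_command(
  deltas=[
    [0,-7,-45,0,0],
    [0,-7,-45,0,0],
    [0,-7,-45,0,0],
    [0,-7,-45,0,0],
    [0,-7,-45,0,0],
  ],
)

```text
t: 2.7
tcp_pos: [0.3195, -0.4076, 0.4005]
orientation: [-0.629, -0.323, 0.629, -0.324]
contact_force: [0.4, -0.8, 0.8]
opening: 0.0854
```

Emit:
arm_command(
  deltas=[
    [0,-7,-45,0,0],
    [0,-7,-45,0,0],
    [0,-7,-45,0,0],
    [0,-7,-45,0,0],
    [0,-7,-45,0,0],
  ],
)

```text
t: 3.2
tcp_pos: [0.4217, -0.2041, 0.4007]
orientation: [-0.629, -0.323, 0.629, -0.324]
contact_force: [0.9, -1.1, 0.6]
opening: 0.0855
```

```bash
python3 -c "
from h import *
go([.6395,.2445,.40],-36.1)"
```

```text
t 3.2 tcp [ 0.4217 -0.2041  0.4007] yaw -35.54 xdown [ 0.    -0.001 -1.   ] F [ 0.9 -1.1  0.6] op 0.0855 q [ 1.23  0.06 -0.87  1.77  0.05  1.33 -0.27]
tool delta mm [ 1.000e-01 -8.350e+01 -4.916e+02] roll 0.56
```

Emit:
arm_command(
  deltas=[
    [0,-8,-45,0,0],
    [0,-8,-45,0,0],
    [0,-8,-45,0,0],
    [0,-8,-45,0,0],
    [0,-8,-45,0,0],
  ],
)

```text
t: 3.7
tcp_pos: [0.52, 0.0018, 0.4007]
orientation: [0.629, 0.323, -0.629, 0.324]
contact_force: [0.7, 0.3, -0.2]
opening: 0.0849
```

Emit:
arm_command(
  deltas=[
    [0,-8,-45,0,0],
    [0,-8,-45,0,0],
    [0,-8,-45,0,0],
    [0,-8,-45,0.5,0],
    [0,-8,-45,0,0],
  ],
)

```text
t: 4.2
tcp_pos: [0.6188, 0.2081, 0.4]
orientation: [-0.63, -0.32, 0.63, -0.321]
contact_force: [0.6, -0.1, 1.5]
opening: 0.0856
```

```bash
python3 -c "
from h import *
go([.6395,.2445,.40],-36.1)"
```

```text
t 4.2 tcp [0.6188 0.2081 0.4   ] yaw -36.09 xdown [-0. -0. -1.] F [ 0.6 -0.1  1.5] op 0.0856 q [ 0.25  0.54 -0.98  1.33  0.44  1.5  -1.31]
tool delta mm [  0.   -4.7 -41.7] roll 0.01
```

Emit:
arm_command(
  deltas=[
    [0,-5,-42,0,0],
    [40,0,0,0,0],
    [40,0,0,0,0],
    [20,0,0,0,0],
    [0,0,0,0,0],
  ],
)

```text
t: 4.7
tcp_pos: [0.6372, 0.2422, 0.2962]
orientation: [-0.628, -0.321, 0.632, -0.321]
contact_force: [-0.2, -0.7, 0.1]
opening: 0.0854
```

```bash
python3 -c "
from h import *
for n in('side','top'):
  snap(n,n+'1.png'); sp(n,'eye',2)
a=cv2.imread('pics/side1.png')[60:210,200:380]
cv2.imwrite('pics/c2.png',cv2.resize(a,None,fx=4,fy=4,interpolation=2))
go([.6398,.2444,.253],-36.1)"
```

```text
side eye [0.6394 0.2442 0.2525] 0.92
t 4.9 tcp [0.6394 0.2441 0.3026] yaw -36.05 xdown [ 0.003  0.001 -1.   ] F [0.8 0.5 0.6] op 0.0854 q [ 0.17  0.65 -0.93  1.39  0.52  1.35 -1.39]
tool delta mm [49.6  0.  -0.3] roll 0.05
```

View pics/c2.png

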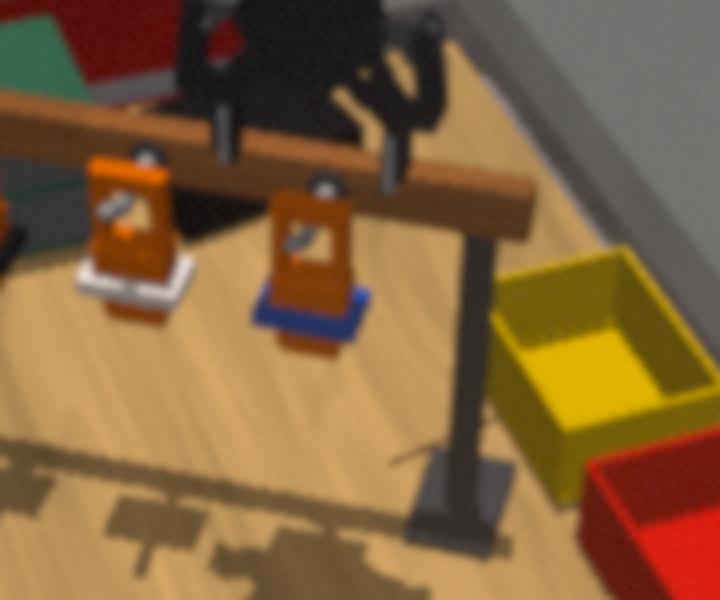

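The crop shows the open fingers at (225,135) and (393,165), straddling the blue adapter's eye at (312,240). The gripper is centred, so I'll go down and grip.

Emit:
arm_command(
  deltas=[
    [25,0,0,0,0],
    [25,0,0,0,0],
    [0,0,0,0,0.2],
    [0,0,0,0,1],
    [0,0,0,0,1],
  ],
  squeeze=60,
)

```text
t: 5.4
tcp_pos: [0.6396, 0.2443, 0.253]
orientation: [0.631, 0.321, -0.629, 0.321]
contact_force: [-0.3, -0.0, -0.0]
opening: 0.0453
```

Emit:
arm_command(
  deltas=[
    [0,0,0,0,1],
    [0,0,0,0,1],
    [0,0,0,0,1],
    [0,0,0,0,1],
  ],
)

```text
t: 5.8
tcp_pos: [0.6398, 0.2443, 0.253]
orientation: [0.632, 0.321, -0.629, 0.321]
contact_force: [0.3, -0.4, 6.5]
opening: 0.0453
```

```bash
python3 -c "
from h import *
go([.6398,.2444,.253],-36.1)"
```

```text
t 5.8 tcp [0.6398 0.2443 0.253 ] yaw -36.05 xdown [ 0.004  0.002 -1.   ] F [ 0.3 -0.4  6.5] op 0.0453 q [ 0.17  0.69 -0.91  1.44  0.55  1.27 -1.42]
tool delta mm [ 0.  -0.1 -0.1] roll 0.05
```

Emit:
arm_command(
  deltas=[
    [-10,0,0,0,1],
    [-10,0,0,0,1],
    [0,0,0,0,1],
  ],
)

```text
t: 6.1
tcp_pos: [0.6393, 0.2442, 0.2725]
orientation: [0.631, 0.321, -0.629, 0.321]
contact_force: [0.0, 0.2, -2.4]
opening: 0.0453
```

```bash
python3 -c "
from h import *
go([.6398,.2444,.273],-36.1)"
```

```text
t 6.1 tcp [0.6393 0.2442 0.2725] yaw -36.03 xdown [ 0.003  0.001 -1.   ] F [ 0.   0.2 -2.4] op 0.0453 q [ 0.17  0.68 -0.92  1.42  0.54  1.3  -1.41]
tool delta mm [-0.5  0.3 -0.5] roll 0.07
```

Emit:
arm_command(
  deltas=[
    [0,0,15,0,1],
    [0,0,15,0,1],
    [0,0,15,0,1],
    [0,0,15,0,1],
    [0,0,15,0,1],
  ],
)

```text
t: 6.6
tcp_pos: [0.5939, 0.1823, 0.2701]
orientation: [-0.63, -0.321, 0.63, -0.321]
contact_force: [0.2, -0.7, -2.0]
opening: 0.045
```

Emit:
arm_command(
  deltas=[
    [0,0,20,0,1],
    [0,0,20,0,1],
    [0,0,0,0,1],
    [0,0,0,0,1],
  ],
)

```text
t: 7.0
tcp_pos: [0.5712, 0.1501, 0.2705]
orientation: [0.63, 0.32, -0.63, 0.321]
contact_force: [0.3, -0.6, -2.0]
opening: 0.045
```

```bash
python3 -c "
from h import *
c=snap('side','side2.png')
for t in('adapter_blue','socket','eye'): sp('side',t,2)
a=cv2.imread('pics/side2.png')[40:240,150:400]
cv2.imwrite('pics/c3.png',cv2.resize(a,None,fx=3,fy=3,interpolation=2))
go([.436,-.1435,.25],-82.7)"
```

```text
side adapter_blue [0.5719 0.1474 0.177 ] 0.6
side eye [0.5715 0.1514 0.2705] 0.61
t 7.2 tcp [0.5712 0.1515 0.2704] yaw -35.97 xdown [ 0.     0.001 -1.   ] F [-0.4 -0.9 -2.9] op 0.0449 q [ 0.42  0.52 -0.98  1.67  0.46  1.2  -1.31]
tool delta mm [ 20.1  63.9 318.2] roll 46.73
```

View pics/c3.png

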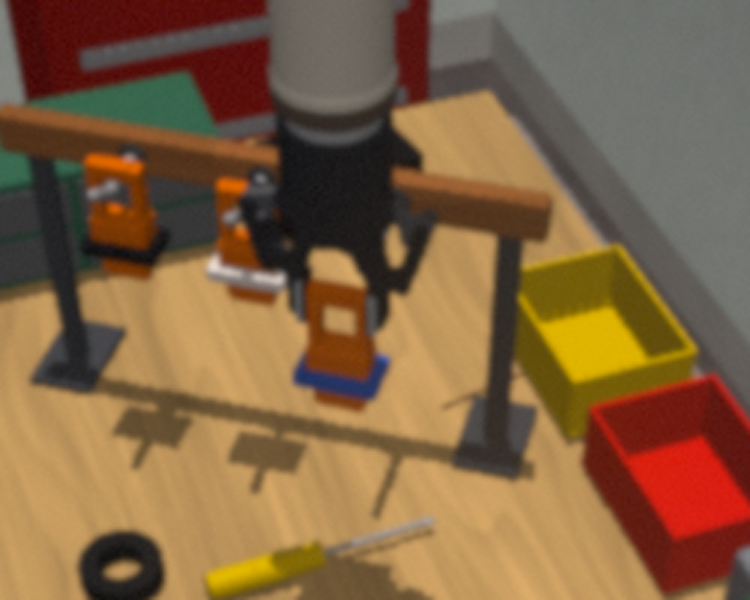

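The blue adapter hangs upright in the jaws at (340,345), clear of the pegs, and the other two still hang. Now I'll carry it to the socket.

Emit:
arm_command(
  deltas=[
    [0,9,40,0,1],
    [0,9,40,0,1],
    [0,8,40,0,1],
    [0,8,40,0,1],
    [0,8,40,0,1],
  ],
)

```text
t: 7.7
tcp_pos: [0.4869, -0.0365, 0.2704]
orientation: [0.63, 0.321, -0.63, 0.321]
contact_force: [1.1, -0.1, -1.2]
opening: 0.0452
```

Emit:
arm_command(
  deltas=[
    [0,8,40,0,1],
    [0,7,40,0,1],
    [0,7,38,0,1],
    [0,0,0,8,1],
    [0,0,0,8,1],
  ],
)

```text
t: 8.2
tcp_pos: [0.4354, -0.1458, 0.2705]
orientation: [0.67, 0.227, -0.67, 0.227]
contact_force: [1.0, 1.4, -2.0]
opening: 0.045
```

Emit:
arm_command(
  deltas=[
    [0,0,0,8,1],
    [0,0,0,8,1],
    [0,0,0,8,1],
    [0,0,0,6.7,1],
    [0,0,0,0,1],
  ],
)

```text
t: 8.7
tcp_pos: [0.4363, -0.1436, 0.2705]
orientation: [0.706, 0.045, -0.705, 0.045]
contact_force: [-0.9, -0.2, -1.7]
opening: 0.0449
```

```bash
python3 -c "
from h import *
go([.436,-.1435,.19],-82.7)"
```

```text
t 8.7 tcp [ 0.4363 -0.1436  0.2705] yaw -82.69 xdown [ 0.001 -0.    -1.   ] F [-0.9 -0.2 -1.7] op 0.0449 q [ 1.11  0.19 -0.93  1.97  0.18  1.06 -1.35]
tool delta mm [80.5 -0.1  0.3] roll 0.01
```

Emit:
arm_command(
  deltas=[
    [35,0,0,0,1],
    [35,0,0,0,1],
    [10,0,0,0,1],
    [0,0,0,0,1],
  ],
)

```text
t: 9.1
tcp_pos: [0.4349, -0.1434, 0.1893]
orientation: [-0.705, -0.047, 0.706, -0.045]
contact_force: [0.5, -0.1, -0.6]
opening: 0.045
```

```bash
python3 -c "
from h import *
c=snap('side','side3.png')
for t in('adapter_blue','socket','eye'): sp('side',t,2)
a=cv2.imread('pics/side3.png')[240:400,170:380]
cv2.imwrite('pics/c4.png',cv2.resize(a,None,fx=3.8,fy=3.8,interpolation=2))
for p in([.436,-.1435,.075],): 
  r=R.from_euler('z',7.3,degrees=True)
  for sx,sy in((33,45),(33,-45),(-33,-45),(-33,45),(10.5,22.5),(10.5,-22.5),(-10.5,-22.5),(-10.5,22.5)):
    u,v=proj(c,np.array(p)+r.apply([sx/1e3,sy/1e3,0])); print(round((u-170)*3.8),round((v-240)*3.8),end=' | ')
go([.436,-.1435,.144],-82.7)"
```

```text
side adapter_blue [ 0.4365 -0.1415 -0.0036] 0.69
side socket [ 0.4417 -0.1425  0.0767] 0.76
side eye [ 0.4369 -0.1413  0.1897] 0.59
side eye [ 0.7307 -0.0681 -0.001 ] 0.31
315 221 | 389 353 | 273 406 | 203 269 | 295 269 | 331 336 | 295 353 | 259 285 | t 9.3 tcp [ 0.4371 -0.1445  0.1919] yaw -82.69 xdown [ 0.003 -0.001 -1.   ] F [ 0.8  0.5 -1.4] op 0.0453 q [ 1.03  0.32 -0.88  2.06  0.31  0.9  -1.47]
tool delta mm [47.9 -1.2  1.1] roll 0.01
```

View pics/c4.png

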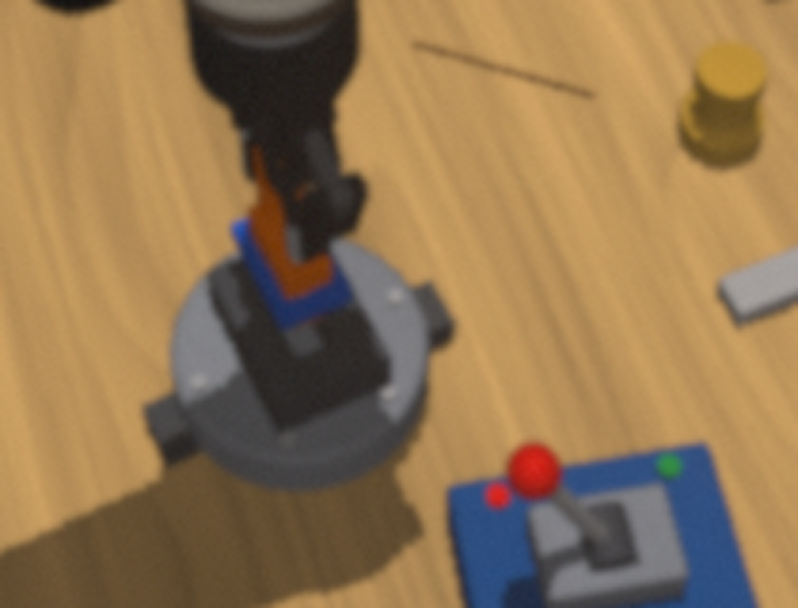

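Emit:
arm_command(
  deltas=[
    [10,0,0,0,1],
    [8,0,0,0,1],
    [8,0,0,0,1],
    [8,0,0,0,1],
    [0,0,0,0,1],
  ],
)

```text
t: 9.8
tcp_pos: [0.4347, -0.144, 0.1549]
orientation: [-0.705, -0.045, 0.706, -0.044]
contact_force: [-0.9, -0.3, -2.0]
opening: 0.0448
```

```bash
python3 -c "
from h import *
go([.437,-.1435,.144],-82.7)"
```

```text
t 9.8 tcp [ 0.4347 -0.144   0.1549] yaw -82.71 xdown [-0.002  0.001 -1.   ] F [-0.9 -0.3 -2. ] op 0.0448 q [ 0.98  0.38 -0.84  2.09  0.38  0.83 -1.53]
tool delta mm [10.9 -0.2 -2.4] roll -0.01
```

Emit:
arm_command(
  deltas=[
    [4,0,-1,0,1],
    [4,0,0,0,1],
    [2,0,0,0,1],
    [0,0,0,0,1],
    [0,0,0,0,1],
  ],
)

```text
t: 10.3
tcp_pos: [0.4368, -0.1442, 0.1464]
orientation: [0.706, 0.045, -0.706, 0.045]
contact_force: [-0.0, 0.4, -2.5]
opening: 0.0448
```

```bash
python3 -c "
from h import *
go([.437,-.1435,.144],-82.7)"
```

```text
t 10.3 tcp [ 0.4368 -0.1442  0.1464] yaw -82.73 xdown [ 0. -0. -1.] F [-0.   0.4 -2.5] op 0.0448 q [ 0.97  0.4  -0.83  2.09  0.4   0.81 -1.55]
tool delta mm [ 2.4 -0.6 -0.3] roll -0.03
```

Emit:
arm_command(
  deltas=[
    [1,0,0,0,1],
    [1,0,0,0,1],
    [1,0,0,0,1],
    [0,0,0,0,1],
    [0,0,0,0,1],
  ],
)

```text
t: 10.8
tcp_pos: [0.4369, -0.1443, 0.1441]
orientation: [-0.706, -0.044, 0.706, -0.045]
contact_force: [-3.8, 0.7, 9.3]
opening: 0.0451
```

```bash
python3 -c "
from h import *
go([.437,-.1435,.144],-82.7)"
```

```text
t 10.8 tcp [ 0.4369 -0.1443  0.1441] yaw -82.73 xdown [-0.    -0.001 -1.   ] F [-3.8  0.7  9.3] op 0.0451 q [ 0.96  0.4  -0.83  2.1   0.41  0.81 -1.55]
tool delta mm [ 0.1 -0.8 -0.2] roll -0.03
```

Contact came at exactly the expected height, so the plug is home. I'll release, retreat straight up and look.

Emit:
arm_command(
  deltas=[
    [0,0,0,0,0.8],
    [0,0,0,0,0],
    [0,0,0,0,0],
    [0,0,0,0,0],
    [0,0,0,0,0],
  ],
)

```text
t: 11.3
tcp_pos: [0.4367, -0.1442, 0.1433]
orientation: [0.706, 0.045, -0.706, 0.045]
contact_force: [-0.0, 0.2, 0.2]
opening: 0.0852
```

Emit:
arm_command(
  deltas=[
    [0,0,0,0,0],
    [-20,0,0,0,0],
    [-40,0,0,0,0],
    [-40,0,0,0,0],
    [-40,0,0,0,0],
  ],
)

```text
t: 11.8
tcp_pos: [0.4364, -0.1438, 0.2846]
orientation: [-0.706, -0.045, 0.706, -0.045]
contact_force: [1.6, -1.7, 1.2]
opening: 0.0857
```

```bash
python3 -c "
from h import *
c=snap('side','side4.png')
for t in('adapter_blue','eye','drive_lever_tip','drive_box'): sp('side',t,2)
snap('top','top4.png');sp('top','adapter_blue',2);sp('top','drive_lever_tip',2);sp('top','drive_box',1)
a=cv2.imread('pics/side4.png')[240:400,170:380]
cv2.imwrite('pics/c5.png',cv2.resize(a,None,fx=3.8,fy=3.8,interpolation=2))
go([.43,-.29,.28],82)"
```

```text
side adapter_blue [ 0.4396 -0.1422  0.0475] 0.75
side eye [ 0.439  -0.1431  0.1448] 0.73
side drive_lever_tip [ 0.4989 -0.2988  0.1533] 0.56
top adapter_blue [0.5271 0.2791 0.2631] 0.7
top adapter_blue [ 0.4378 -0.1458  0.0503] 0.57
top drive_lever_tip [ 0.4993 -0.2994  0.1541] 0.59
top drive_box [ 5.442e-01 -3.063e-01 -5.000e-04] 0.82
t 12.25 tcp [ 0.4359 -0.1439  0.2821] yaw -82.72 xdown [-0.002  0.002 -1.   ] F [-0.  -0.6  0.3] op 0.0854 q [ 1.13  0.18 -0.95  1.96  0.16  1.09 -1.34]
tool delta mm [  1.9 144.2  24.3] roll -164.72
```

View pics/c5.png

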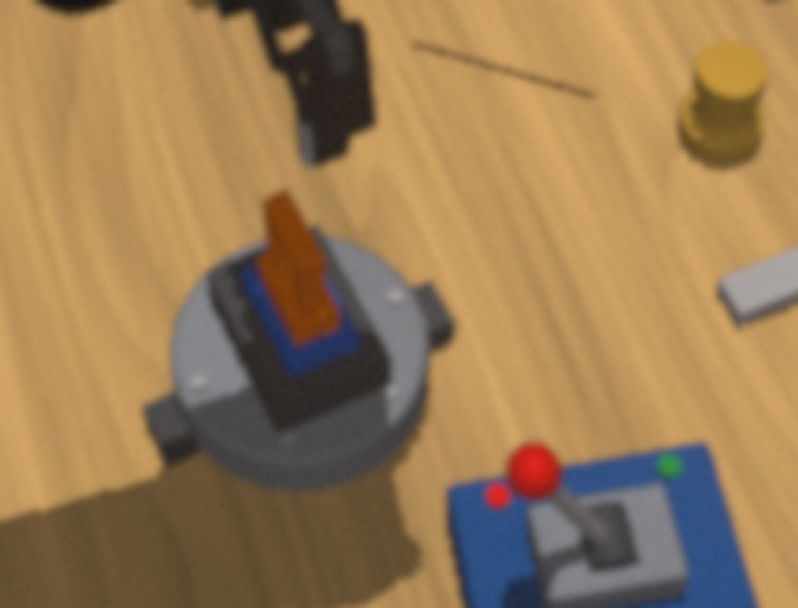

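The adapter sits in the socket with its collar flat on the block, at (305,330) in the crop, with its origin about 27 mm below the mouth. The knob is still at its start at (535,470). I'll move behind the knob with the jaws shut.

Emit:
arm_command(
  deltas=[
    [0,38,0,0,1],
    [0,38,0,0,1],
    [0,38,0,0,1],
    [0,35,0,0,1],
    [0,0,0,8,1],
  ],
)

```text
t: 12.75
tcp_pos: [0.4543, -0.2977, 0.2813]
orientation: [-0.707, 0.007, 0.708, 0.008]
contact_force: [-0.1, 0.4, -0.2]
opening: 0.0125
```

Emit:
arm_command(
  deltas=[
    [0,0,0,8,1],
    [0,0,0,0,1],
    [0,0,0,0,1],
  ],
)

```text
t: 13.05
tcp_pos: [0.4554, -0.2915, 0.2826]
orientation: [-0.705, 0.052, 0.706, 0.053]
contact_force: [0.3, 0.6, 0.1]
opening: 0.0
```

```bash
python3 -c "
from h import *
go([.453,-.292,.154],-98.5)"
```

```text
t 13.05 tcp [ 0.4554 -0.2915  0.2826] yaw -98.47 xdown [-0.001  0.001 -1.   ] F [0.3 0.6 0.1] op 0.0 q [ 1.17  0.33 -0.79  1.78  0.26  1.14 -1.43]
tool delta mm [128.6   1.    2.1] roll 0.03
```

Emit:
arm_command(
  deltas=[
    [40,0,4,0,1],
    [40,0,0,0,1],
    [30,0,0,0,1],
    [18,0,0,0,1],
    [0,0,0,0,1],
  ],
)

```text
t: 13.55
tcp_pos: [0.4497, -0.2899, 0.1525]
orientation: [-0.703, 0.051, 0.707, 0.054]
contact_force: [0.3, 0.5, 0.5]
opening: 0.0002
```

Emit:
arm_command(
  deltas=[
    [0,0,-10,0,1],
    [0,0,-12,0,1],
    [0,0,-12,0,1],
    [0,0,-12,0,1],
    [0,0,-12,0,1],
  ],
)

```text
t: 14.05
tcp_pos: [0.5105, -0.3005, 0.1559]
orientation: [0.705, -0.054, -0.705, -0.054]
contact_force: [-1.3, 0.6, 0.3]
opening: -0.0001
```

Emit:
arm_command(
  deltas=[
    [0,0,-12,0,1],
    [0,0,-12,0,1],
    [0,0,-12,0,1],
    [0,0,-6,0,1],
    [0,0,0,0,1],
  ],
)

```text
t: 14.55
tcp_pos: [0.5516, -0.3062, 0.1552]
orientation: [0.705, -0.053, -0.705, -0.054]
contact_force: [0.1, 0.1, 0.4]
opening: 0.0
```

```bash
python3 -c "
from h import *
go([.566,-.309,.154],-98.5); cams.camera('side'); sp('side','drive_lever_tip',1); cams.camera('top'); sp('top','drive_lever_tip',1)"
```

```text
t 14.55 tcp [ 0.5516 -0.3062  0.1552] yaw -98.69 xdown [ 0.001  0.001 -1.   ] F [0.1 0.1 0.4] op 0.0 q [ 0.95  0.63 -0.68  1.67  0.45  1.   -1.61]
tool delta mm [  1.2   0.6 -14.7] roll -0.19
side drive_lever_tip [ 0.5776 -0.3149  0.1543] 0.46
top drive_lever_tip [ 4.372e-01 -1.418e-01  3.000e-04] 0.68
```

Emit:
arm_command(
  deltas=[
    [0,0,-5,0,1],
    [0,0,-4,0,1],
    [0,0,-3,0,1],
    [0,0,0,0,1],
  ],
)

```text
t: 15.15
tcp_pos: [0.5629, -0.3084, 0.1553]
orientation: [0.705, -0.054, -0.705, -0.054]
contact_force: [-0.4, -0.1, 0.6]
opening: -0.0004
```

Emit:
arm_command(
  deltas=[
    [0,0,-2,0,1],
    [0,0,-2,0,1],
    [0,0,0,0,1],
  ],
)

```text
t: 15.45
tcp_pos: [0.5659, -0.3089, 0.1551]
orientation: [-0.705, 0.054, 0.705, 0.054]
contact_force: [-1.6, 0.1, 0.4]
opening: 0.0004
```

Emit:
arm_command(
  deltas=[
    [0,0,-2,0,1],
    [0,0,-1,0,1],
    [0,0,0,0,1],
  ],
)

```text
t: 15.75
tcp_pos: [0.5664, -0.309, 0.1549]
orientation: [-0.703, 0.054, 0.707, 0.054]
contact_force: [-9.9, 3.4, 4.6]
opening: 0.0002
```

```bash
python3 -c "
from h import *
go([.566,-.309,.154],-98.5); cams.camera('side'); sp('side','drive_lever_tip',1)"
```

```text
t 15.75 tcp [ 0.5664 -0.309   0.1549] yaw -98.76 xdown [-0.006  0.001 -1.   ] F [-9.9  3.4  4.6] op 0.0002 q [ 0.92  0.66 -0.67  1.63  0.46  1.02 -1.61]
tool delta mm [0.9 0.  0.3] roll -0.26
```

The force rose to 10 N, so the lever is against its stop. I'll back off, rise and check.

Emit:
arm_command(
  deltas=[
    [0,0,15,0,1],
    [0,0,25,0,1],
    [-30,0,0,0,1],
    [-40,0,0,0,1],
    [-45,0,0,0,1],
  ],
)

```text
t: 16.35
tcp_pos: [0.5293, -0.3031, 0.271]
orientation: [-0.705, 0.053, 0.705, 0.054]
contact_force: [0.8, -0.5, 0.8]
opening: -0.0003
```

Emit:
arm_command(
  deltas=[
    [-40,0,40,0,1],
    [-40,0,40,0,1],
    [0,0,0,0,1],
    [0,0,0,0,1],
    [0,0,0,0,1],
  ],
)

```text
t: 16.85
tcp_pos: [0.46, -0.2926, 0.3405]
orientation: [0.705, -0.054, -0.705, -0.054]
contact_force: [-0.1, -0.0, -0.3]
opening: 0.0002
```

```bash
python3 -c "
from h import *
snap('side','side5.png')
for t in('drive_lever_tip','adapter_blue','eye','adapter_white','adapter_black','coupling_a','grommet','gauge_block','screwdriver'): sp('side',t,2)
cv2.imwrite('pics/s5.png',cv2.resize(cv2.imread('pics/side5.png'),(800,600)))
go([.5,-.3,.3])"
```

```text
side adapter_blue [ 0.4412 -0.1429  0.0513] 0.9
side eye [ 0.436  -0.1431  0.1448] 0.56
side eye [0.5467 0.1453 0.0015] 0.27
side adapter_white [ 0.4383 -0.145   0.0769] 0.39
side coupling_a [ 0.7413 -0.2716 -0.0023] 0.89
side coupling_a [ 0.727  -0.0666  0.001 ] 0.68
side grommet [0.391  0.185  0.0026] 0.55
side gauge_block [ 0.7256 -0.1785 -0.0033] 0.62
side screwdriver [ 0.549   0.144  -0.0014] 0.97
t 17.35 tcp [ 0.4599 -0.2925  0.3407] yaw -98.71 xdown [-0.     0.001 -1.   ] F [ 0.3 -0.6  0.2] op 0.0001 q [ 1.18  0.29 -0.8   1.69  0.22  1.25 -1.4 ]
tool delta mm [ 40.7   1.4 -40.8] roll None
```

View pics/s5.png

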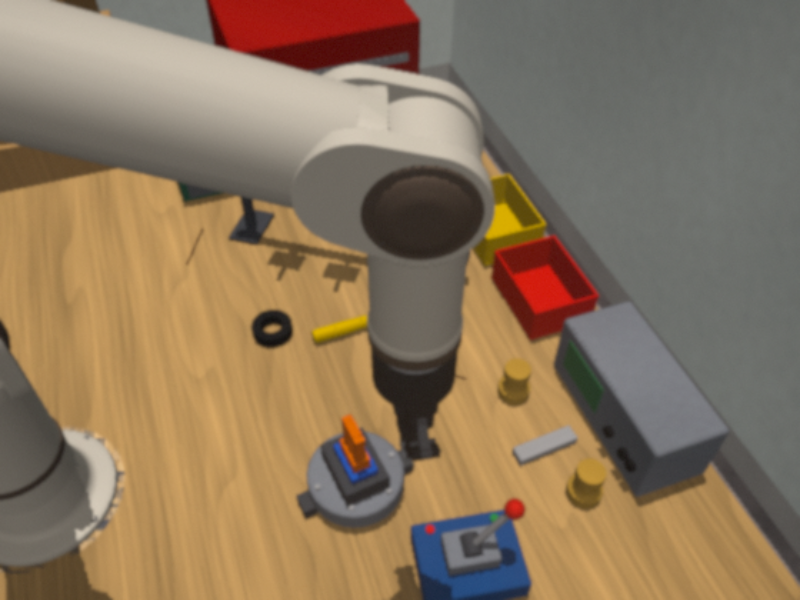

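The picture shows the knob leaning to the far side at (515,508) and the adapter upright in its socket at (355,455). Both shadows of the hung adapters are still there. I'll check the knob pixel against the lever model and hand in.

```bash
python3 -c "
from h import *
c=cams.camera('side'); b=np.array([.5425,-.3065,.062]); h=c['color'].astype(int)
for q in(.8,.9,1.): 
  a=q-.5; u,v=proj(c,b+.1*np.array([np.sin(a)*.989,-np.sin(a)*.148,np.cos(a)])); print(q,round(u,1),round(v,1))
m=(h[...,0]>130)&(h[...,1]<60)&(h[...,2]<60); m[:340]=0; m[:, :340]=0; y,x=np.where(m); print('knob',x.mean(),y.mean(),len(x))
cams.camera('top'); sp('top','adapter_white',1); sp('top','adapter_black',1); sp('top','drive_lever_tip',1)
print(arm.hand_in())"
```

```text
0.8 349.4 353.8
0.9 354.4 353.8
1.0 359.1 354.0
knob 359.8536585365854 355.8536585365854 123
top adapter_white [0.5495 0.3084 0.1554] 0.82
top adapter_black [0.4585 0.3767 0.1569] 0.82
top drive_lever_tip [ 7.252e-01 -7.310e-02 -7.000e-04] 0.58
the job is handed in; nothing more can be done
None
```

I lifted the blue-collared adapter off its peg, plugged it into the tachograph head's socket and released it. Then I pushed the lever over to its far stop and handed the job in at about 18 s of robot time. No verdict was reported.

- **Adapter:** The collar met the block with about 9 N at the expected height. Afterwards the network put the adapter's origin at z of about 0.048–0.051 m (home is 0.048), centred to within about 4 mm, which is the network's own accuracy. The picture shows it upright.
- **Lever:** The push force rose to about 10 N at the stop. The knob's pixel (359.9, 355.9) matches the lever model at about 1.0 rad, which gives (359.1, 354.0).
- **Bystanders:** The white and black adapters and the other loose things measured within about 4 mm of where they started.
- **Checks that disagreed:** In the last looks, the networks did not find the lever knob. The side camera missed it and the top camera reported a spot on a coupling, so I checked the lever by pixel colour and force instead. The side camera's "white adapter" was the seated blue one (score 0.39); the top camera found the white one on its peg.

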